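Push the valve body home in the assembly jig and close the jaw

ROBOT

A 6-joint arm with a two-finger parallel gripper is mounted at the origin on the work surface. World frame = base frame: x ahead of the robot, y to its left, z up, the work surface at z = 0. Lengths are in m, angles in rad, forces in N, time in s.
With the tool pointing down it reaches from about 0.375 to 0.9 m from the base axis. Payload 3.1 kg.
Tool frame: the origin (TCP) lies midway between the tips of the shut fingers; the grasp point (between the pads) lies 19 mm behind it; x points along the fingers, y is the direction in which the jaws open and shut, and the axes are right-handed (so a half turn about x gives the same grasp; the last joint's range is limited). The gripper opens to 87 mm and grips with 3 to 60 N. Pads are 19 mm wide; open, the fingers measure 117 mm over their backs; the gripper's body (75 mm by 190 mm) begins 51 mm behind the grasp point.
Start: joints at [0.965, 0.527, 1.433, -0, 1.181, -0.178], TCP at [0.259, 0.569, 0.223] pointing down, gripper open.
Joint ranges: [-3.08, 3.08], [-0.75, 2.2], [0.22, 2.44], [-1.43, 4.57], [0, 2.65], [-2.85, 2.85]. Speed limits (rad/s): [2.79, 2.79, 3.14, 3.14, 3.14, 3.14].

INTERFACE

Orientations are given as a unit quaternion [x, y, z, w].
In Python, from rig import get_obs, imaging, robot gives the robot as it stands.
- The arm moves only by the shell command python3 -m inch 'ROWS' [FORCE]. ROWS is JSON, a list of rows, each a list of 3 entries, a list of its own where there are three numbers: the finger opening in mm, from 0 to 87, then the shift along the tool's x, y, z in mm, then the turn, a rotation vector about the tool's x, y, z in degrees. In form: [[grip, [dx, dy, dz], [wx, wy, wz]], ...]. A call has 1 to 12 rows; each row shifts and turns the pose as measured when the row begins, along the tool's axes as they then stand; what a row does not reach is not made up. A row lasts 1/8 s, in which the tool goes at most 62.5 mm and 10.7 degrees, less where a joint would pass 70% of its speed; a pose out of reach is approached as far as the arm can. A call with a gripper value outside its range is refused whole. The fingers move at their own pace and stop on an object; FORCE is the grip in N (left out, the last holds). Time passes only in rows, so rows that do not move let the fingers close. It gives the time, the measured TCP pose, the force and the opening at its end, in the units of the state.
- get_obs(): the state, without advancing time (a new reading comes with each control period).
- imaging.camera(name): name is "side" or "top"; returns the picture (400x640x3 uint8, red, green, blue); there is no depth.
- imaging.camera_params(name): a dict with "camera_matrix" (3x3 intrinsics, pixels), "k1" (the pictures are not rectified: a ray, as slopes to the right and down, at radius r is drawn at 1 + k1 r^2 times it, then the intrinsics apply), "xyz" and "rotation" of the camera in the world. Camera axes: x right, y down, z forward; pixel columns grow to the right and rows downward; lengths in m; the calibration is good to about 2 mm. A picture is of the moment at which its call begins. camera_params takes no time and is no camera call.
- robot.hand_in(): hands the job in, once; it reports no verdict.
Trained networks look in the newest picture that a camera, given by its name, has taken for a name from the list of things; names that differ only in an ending like _2 or _b are one class to them, and where a whole thing is asked for, a point or a joint stands for the part that bears it (a point fixed in the world has none). Each returns a list of dicts, best first, with "confidence" (0 to 1); they miss things now and then, are a little off and sometimes report something else, mostly with a low value. They report only what shows in the picture. A call takes as long as a camera call. They do not tell look-alikes from the thing itself.
- imaging.cut_out(camera, target): "pixels" (400x640 bool, what is visible of it) and "box" ([centre column, centre row, width, height] in pixels, round what is visible of it).
- imaging.tip_of(camera, target): "pixel" ([column, row] in pixels: a listed point, or the origin of a listed thing).
The state is a dict: "time": time; "q": joint angles; "joint_velocities": joint speeds; "joint_torque": joint torques, N m; "position": TCP position; "tool_rot": TCP orientation; "ft_force": force on the tool from outside, world axes, zero at the start; "moment": the same for the moment, N m; "grip_width": finger opening in m.
Only numpy, scipy, OpenCV 4.12 (cv2) and the standard library are available. Lean on these libraries where they do the work, as an engineer would, in place of code of your own. Each camera call takes 0.05 s, during which the arm holds its last target. There are 200 camera calls.

TASK

Push the brass valve body along the bench into the dark steel jig until its flat side sits square against the long back fence. Then push the orange sliding jaw along the fence, which carries the body with it, until the body is held snugly between the jaw and the end stop, still square against the fence. Never lift or tip the valve body, leave the other parts on the bench where they lie, and finish with the hand clear.

Things in the scene. Friction and masses are not known exactly. Their poses are not given: they have to be found in the camera images.
- jig: Dark steel L of bars fixed to the bench, 34 mm high, no floor plate. Origin: inner corner, on the bench. Back fence: inner face is the plane x = 0, bar x 0 to 22 mm, y -20 to 290 mm; open side -x, roughly towards the robot. End stop: inner face is the plane y = 0, bar y -22 to 0, x -85 to 0 mm. The valve's pocket is x < 0, y > 0.
- jaw (a joint): Travel of the orange jaw in m, growing towards the end stop (jig -y), 0 to 0.125. Its inner face stands at jig y = 210 mm minus the travel. About 2 N of friction; it stays where left. Reads 0.106 with the valve snug between jaw and end stop.
- jaw_outer (a point): Centre of the orange jaw's flat outer face (away from the end stop), 18 mm above the bench, axes as the jig's; push here in jig -y to close. The jaw block is 20 mm thick along y, from jig x = -75 to -2 mm, 34 mm high; a shoe over the fence (jig x -24 to 23 mm, 44 mm high) is flush with this face.
- valve: Loose brass valve body, 0.6 to 0.9 kg: block 70 x 70 mm, 40 mm high, with a square port 34 mm wide at each end of its y (104 mm overall along y). Origin: centre of its underside, z up. Starts in front of the open pocket, y within 0.35 rad of the jig's y. Home: origin at jig x = -35 mm (on the fence), y = 52 mm (on the end stop).
- cap: Black valve cap standing upside up: cylinder 60 mm across, 44 mm high with a small steel stub on top (50 mm in all). Origin: centre of its underside. Leave it alone.
- jar: Small clear jar with white lid, 54 mm across, 45 mm high. Origin: centre of its underside. Leave it alone.
- stem: Steel valve stem with spring, lying: 95 mm long along its own x, 24 mm wide and high. Origin: under its middle, on the surface. Leave it alone.
- tweezers: Black tweezers lying flat: 126 mm long along their own x, 18 mm wide, 6 mm high. Origin: under the middle. Leave it alone.
- screwdriver: Screwdriver with black and red handle, lying: handle from -92 to +9 mm, steel shaft to +90 mm along its own x, 27 mm wide, 25 mm high. Origin: on the surface near the front end of the handle. Leave it alone.
- bonnet: Round steel bonnet flange, 52 mm across, 24 mm high. Origin: centre of its underside. Leave it alone.
Mind the look-alikes: they are no part of the job. Of the things shaped like the valve, the brass one is meant.

How it is judged:
By the outcome, as a careful person would: the job done as asked, in the order asked, and still so for the second after the job is handed in, with the robot touching nothing.
It also fails if it takes over 48 s, if anything falls off the work surface, if the arm or the gripper's body presses on something with over 40 N, if the wrist force passes 120 N, or if a joint passes its speed limit or range.

## Working session

There is one attempt and no reset: what is moved stays moved. The work goes in short steps, Python scripts to look and compute and a shell command to move; the robot and the scene stay as the last step left them, time stands still between calls to the robot, and variables do not carry over. Pictures are saved under pics/ and viewed, about 8 in all and at most 12, crops included, and the job is handed in when it is done.

```bash
ls; mkdir -p pics; cat > h.py <<'E'
import numpy as np, cv2
from rig import get_obs, imaging, robot
from scipy.spatial.transform import Rotation as R
def cp(n):
    p=imaging.camera_params(n); K=np.array(p["camera_matrix"]); r=np.array(p["rotation"])
    if r.shape!=(3,3): r=R.from_quat(r).as_matrix()
    return K,p["k1"],np.array(p["xyz"]),r
def ray(n,px):
    K,k,c,r=cp(n); d=np.array([(px[0]-K[0,2])/K[0,0],(px[1]-K[1,2])/K[1,1]]); u=d.copy()
    for _ in range(20): u=d/(1+k*(u@u))
    return c,r@np.array([u[0],u[1],1])
def onz(n,px,z):
    c,d=ray(n,px); return c+d*(z-c[2])/d[2]
def proj(n,P):
    K,k,c,r=cp(n); v=(np.atleast_2d(P)-c)@r; u=v[:,:2]/v[:,2:]; u=u*(1+k*(u**2).sum(1,keepdims=True))
    return u*[K[0,0],K[1,1]]+[K[0,2],K[1,2]]
def save(n,im,f=1): cv2.imwrite("pics/"+n+".png",cv2.resize(im[:,:,::-1],None,fx=f,fy=f,interpolation=cv2.INTER_CUBIC))
E
python3 - <<'E'
from h import *
for n in("top","side"):
    im=imaging.camera(n); save(n+"0",im,1.25)
    np.save(n+"0.npy",im)
    print(n,cp(n))
    for t in("valve","jaw_outer","jig"):
        for d in imaging.tip_of(n,t)[:4]: print(t,d["pixel"],d["confidence"],onz(n,d["pixel"],0.018 if t=="jaw_outer" else 0))
        for d in imaging.cut_out(n,t)[:4]: print("cut",t,d["box"],d["confidence"])
print(get_obs())
E
```

```text
pics
top (array([[504.03609998,   0.        , 316.85959686],
       [  0.        , 504.03609998, 200.41636626],
       [  0.        ,   0.        ,   1.        ]]), -0.0012934994481862345, array([ 0.29969489, -0.08635376,  1.32024697]), array([[ 0.05238577, -0.9775246 ,  0.2042092 ],
       [-0.99860978, -0.05247609,  0.00497662],
       [ 0.00585133, -0.20418601, -0.97891462]]))
valve [466.1, 250.2] 0.96 [ 0.46272803 -0.47808313  0.        ]
valve [222.6, 277.1] 0.93 [0.35934422 0.15359194 0.        ]
valve [175.4, 248.7] 0.83 [0.42623028 0.28359426 0.        ]
valve [305.9, 281.0] 0.68 [ 0.3607444  -0.06247129  0.        ]
cut valve [471.8, 248.8, 35.0, 40.9] 0.89
cut valve [220.8, 278.0, 41.9, 32.6] 0.74
cut valve [302.7, 209.1, 42.0, 28.9] 0.63
cut valve [172.5, 249.1, 35.0, 42.3] 0.62
jaw_outer [261.3, 163.0] 0.8 [0.66563227 0.07426747 0.018     ]
cut jaw_outer [265.4, 160.2, 14.1, 39.8] 0.64
jig [338.0, 164.3] 0.96 [ 0.67829339 -0.13174916  0.        ]
cut jig [291.7, 167.1, 115.4, 62.5] 0.79
side (array([[487.22778034,   0.        , 312.07645551],
       [  0.        , 487.227
[... 1057 characters left out ...]
[265.6, 217.6, 102.1, 86.3] 0.85
{'time': 0.7, 'q': array([ 9.64499170e-01,  5.27422611e-01,  1.43267435e+00, -9.62151256e-06,
        1.18143251e+00, -1.78483140e-01]), 'joint_velocities': array([-0.00186853, -0.00048085, -0.00031106,  0.00010672,  0.00072363,
        0.00107315]), 'joint_torque': array([-1.58562438e-03, -4.39868546e+01, -1.76948726e+01,  6.32770685e-02,
        5.04682213e-02, -2.95392374e-05]), 'position': array([0.25925926, 0.5686748 , 0.22260418]), 'tool_rot': array([ 0.15012243,  0.69097993, -0.15008356,  0.69100283]), 'ft_force': array([ 0.71164826,  0.2987489 , -0.27561528]), 'moment': array([ 0.06425262, -0.00743484,  0.00311514]), 'grip_width': 0.08711797819433616}
```

View pics/top0.png

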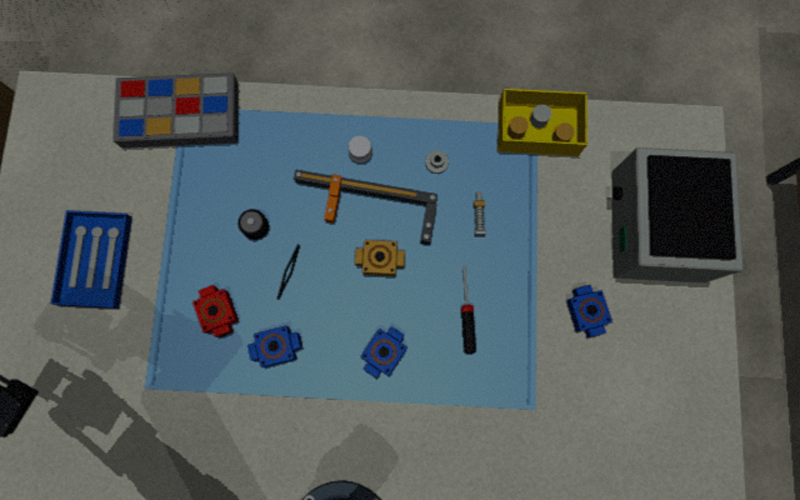

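View pics/side0.png

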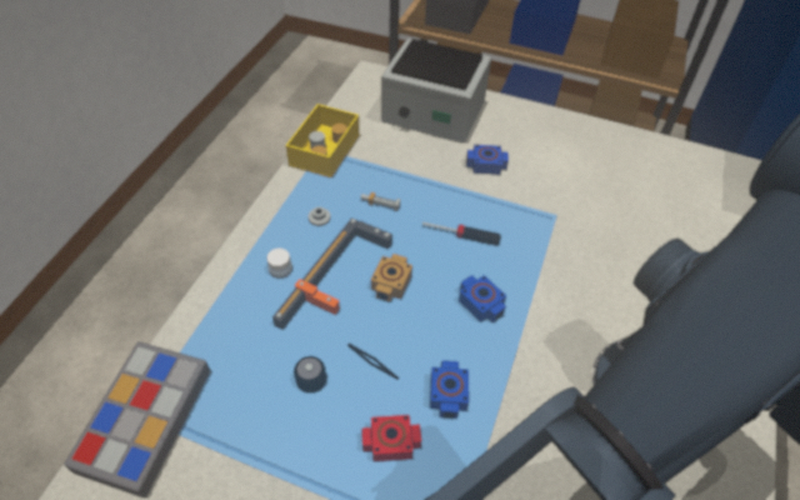

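Candidates for the valve (top 800-px picture): brass (380,258), blue (275,346), (384,352) and (590,310), red (214,311). The brass one at (380,258), in front of the open pocket, is the one meant. Next I fit the poses with silhouettes from both cameras and check them in an enlarged crop.

```bash
cat >> h.py <<'E'
from scipy.optimize import minimize
JIG=[(0,.022,-.02,.29,0,.034),(-.085,.022,-.022,0,0,.034)]
VAL=[(-.035,.035,-.035,.035,0,.04),(-.017,.017,-.052,.052,.003,.037)]
def JAW(t): y=.21-t; return [(-.075,-.002,y,y+.02,0,.034),(-.024,.023,y,y+.02,.0,.044)]
def corners(b): return np.array([[x,y,z] for x in b[:2] for y in b[2:4] for z in b[4:]])
def T(p,P):
    c,s=np.cos(p[2]),np.sin(p[2]); return np.asarray(P)@np.array([[c,-s,0],[s,c,0],[0,0,1]]).T+[p[0],p[1],0]
def sil(n,p,boxes,S=4):
    m=np.zeros((400*S,640*S),np.uint8)
    for b in boxes:
        q=proj(n,T(p,corners(b))); h=cv2.convexHull(((q+.5)*S*16-8).astype(np.float32)).astype(np.int32)
        cv2.fillConvexPoly(m,h,1,shift=4)
    return cv2.resize(m.astype(np.float32),(640,400),interpolation=cv2.INTER_AREA)
def fit(masks,boxes,p0):
    f=lambda p:sum(np.abs(sil(n,p,boxes)-m).sum() for n,m in masks.items())
    s=np.array([.01,.01,.08]); 
    for k in range(3):
        r=minimize(f,p0,method="Nelder-Mead",options=dict(initial_simplex=np.vstack([p0,p0+np.diag(s/(1+2*k))]),xatol=1e-4,fatol=.1)); p0=r.x
    return r.x,r.fun
def brass(n,im,c,rad=45):
    h=cv2.cvtColor(im,cv2.COLOR_RGB2HSV); m=((h[...,0]>=13)&(h[...,0]<=28)&(h[...,1]>90)&(h[...,2]>50)).astype(np.uint8)
    w=np.zeros_like(m); cv2.circle(w,tuple(int(v) for v in c),rad,1,-1); m=m*w
    m=cv2.morphologyEx(m,cv2.MORPH_CLOSE,np.ones((9,9)));m=cv2.morphologyEx(m,cv2.MORPH_OPEN,np.ones((3,3)))
    k,l,st,_=cv2.connectedComponentsWithStats(m); return (l==1+np.argmax(st[1:,4])).astype(np.float32)
def draw(n,im,items,box,f):
    x0,y0,x1,y1=box; o=cv2.resize(im[y0:y1,x0:x1],None,fx=f,fy=f,interpolation=cv2.INTER_CUBIC)
    for p,bs,col in items:
        for b in bs:
            C=T(p,corners(b)); q=(proj(n,C)-[x0,y0]+.5)*f
            for i in range(8):
                for k in (1,2,4):
                    if not i&k: cv2.line(o,tuple(q[i].astype(int)),tuple(q[i|k].astype(int)),col,1)
    return o
E
cat > look.py <<'E'
from h import *
import sys
ims={n:np.load(n+"0.npy") for n in("top","side")}
jm={}
for n in ims:
    imaging.camera(n)
    jm[n]=[d["pixels"].astype(np.float32) for d in imaging.cut_out(n,"jig")[:1]][0]
    a=imaging.cut_out(n,"jaw_outer")
    a=[d["pixels"] for d in a if abs(d["box"][0]-(265 if n=="top" else 252))<12]
    if a: jm[n]=np.maximum(jm[n],a[0])
    print(n,jm[n].sum(),len(a))
for both in (["top","side"],["top"],["side"]):
    pj,e=fit({n:jm[n] for n in both},JIG+JAW(0),np.array([.679,-.132,-.1])); print("jig",both,pj,e)
    vm={n:brass(n,ims[n],{"top":(303,208),"side":(313,221)}[n]) for n in both}
    pv,e=fit(vm,VAL,np.array([.56,-.055,-.05])); print("val",both,pv,e,[m.sum() for m in vm.values()])
    if len(both)==2: P=pj,pv
pj,pv=P
np.save("poses.npy",np.array(P))
print("valve in jig",T([0,0,-pj[2]],[[pv[0]-pj[0],pv[1]-pj[1],0]]),pv[2]-pj[2])
it=[(pj,JIG,(255,255,255)),(pj,JAW(0),(255,0,255)),(pv,VAL,(0,255,0))]
a=draw("top",ims["top"],it,(225,125,365,235),5.5); b=draw("side",ims["side"],it,(210,165,350,275),5.5)
save("fit",cv2.resize(np.vstack([a,b]),None,fx=.5,fy=.5,interpolation=cv2.INTER_AREA) if 0 else np.hstack([a[:,:],b])[:, :] ,0.52)
E
python3 look.py
```

```text
top 1872.0 1
side 1890.0 1
jig ['top', 'side'] [ 0.67699923 -0.14242053 -0.12538163] 1176.1875
val ['top', 'side'] [ 0.55302677 -0.04608453  0.02393214] 520.3125 [np.float32(852.0), np.float32(618.0)]Traceback (most recent call last):
  File "look.py", line 13, in <module>
    pj,e=fit({n:jm[n] for n in both},JIG+JAW(0),np.array([.679,-.132,-.1])); print("jig",both,pj,e)
         ~~~^^^^^^^^^^^^^^^^^^^^^^^^^^^^^^^^^^^^^^^^^^^^^^^^^^^^^^^^^^^^^^^
  File "h.py", line 35, in fit
    r=minimize(f,p0,method="Nelder-Mead",options=dict(initial_simplex=np.vstack([p0,p0+np.diag(s/(1+2*k))]),xatol=1e-4,fatol=.1)); p0=r.x
    res = _minimize_neldermead(fun, x0, args, callback, bounds=bounds,
                               **options)
    fsim[j] = func(sim[j])
              ~~~~^^^^^^^^
    fx = function(np.copy(x), *(wrapper_args + args))
  File "h.py", line 32, in <lambda>
    f=lambda p:sum(np.abs(sil(n,p,boxes)-m).sum() for n,m in masks.items())
               ~~~^^^^^^^^^^^^^^^^^^^^^^^^^^^^^^^^^^^^^^^^^^^^^^^^^^^^^^^^^
  File "h.py", line 32, in <genexpr>
    f=lambda p:sum(np.abs(sil(n,p,boxes)-m).sum() for n,m in masks.items())
                          ~~~^^^^^^^^^^^
  File "h.py", line 28, in sil
    q=proj(n,T(p,corners(b))); h=cv2.convexHull(((q+.5)*S*16-8).astype(np.float32)).astype(np.int32)
  File "h.py", line 15, in proj
    K,k,c,r=cp(n); v=(np.atleast_2d(P)-c)@r; u=v[:,:2]/v[:,2:]; u=u*(1+k*(u**2).sum(1,keepdims=True))
            ~~^^^
  File "h.py", line 5, in cp
    p=imaging.camera_params(n); K=np.array(p["camera_matrix"]); r=np.array(p["rotation"])
ValueError: time passes only in moves, steps and waits
```

```bash
sed -i 's/^def cp(n):/import functools\n@functools.lru_cache(None)\ndef cp(n):/' h.py
sed -i 's/^save("fit".*/for n in ims:\n  for m in (jm[n],vm2[n]):\n    c,_=cv2.findContours(m.astype(np.uint8),0,2); print(n,len(c))\nnp.savez("masks.npz",jt=jm["top"],js=jm["side"])\nsave("fit1",np.hstack([a,b]),.52)\nsave("msk1",np.hstack([np.where(np.maximum(jm[n],vm2[n])[...,None]>0,ims[n],ims[n]\/\/3)[y:y+110,x:x+140] for n,x,y in(("top",225,125),("side",210,165))]),2.8)/; s/P=pj,pv$/P=pj,pv;vm2=vm/' look.py
python3 look.py
```

```text
top 1842.0 1
side 2064.0 1
jig ['top', 'side'] [ 0.67755546 -0.14127186 -0.12350446] 1129.625
val ['top', 'side'] [ 0.55302677 -0.04608453  0.02393214] 520.3125 [np.float32(852.0), np.float32(618.0)]
jig ['top'] [ 0.67784998 -0.13841071 -0.1244927 ] 576.0
val ['top'] [ 0.55526019 -0.04618328  0.00786659] 146.0 [np.float32(852.0)]
jig ['side'] [ 0.67798902 -0.14273509 -0.12127442] 524.0625
val ['side'] [ 0.55664986 -0.05754295  0.32276846] 307.125 [np.float32(618.0)]
valve in jig [[-0.13530635  0.07912151  0.        ]] 0.1474365961884003
top 1
top 1
side 1
side 1
```

View pics/fit1.png

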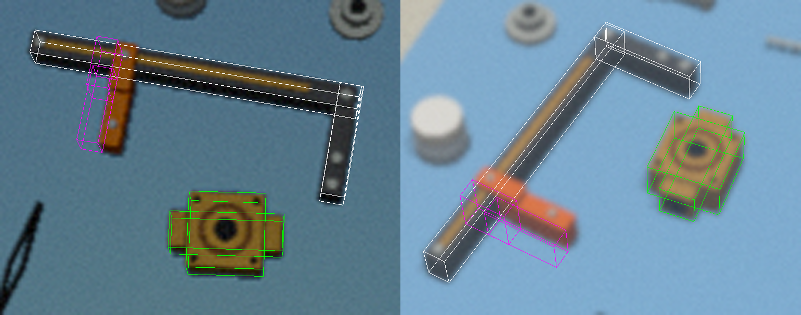

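View pics/msk1.png

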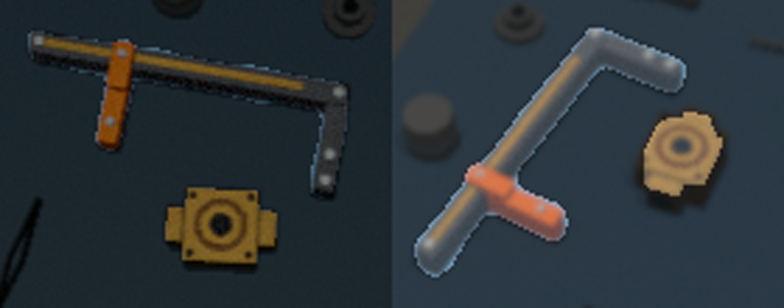

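The overlay shows the brass valve at top-crop (225,232), ringed by its fitted outline, and the jig outline sits on its bars. The jaw stands already about 20 mm along its travel. The side valve mask misses the shaded port, so I take the valve pose from the top view. Now I work out the moves.

```bash
cat > to.py <<'E'
# usage: to.py jx jy z : remaining shift/turn (tool axes, mm/deg), tool down, tool y along +-jig y
import sys; from h import *
pj=np.array([.6779,-.1400,-.124]); o=get_obs(); q=R.from_quat(o["tool_rot"]); p=o["position"]
g=T(pj,[[float(a)/1e3 for a in sys.argv[1:4]]])[0]
X=np.array([0,0,-1.]); best=None
for s in (1,-1):
    Y=s*np.array([-np.sin(pj[2]),np.cos(pj[2]),0]); G=R.from_matrix(np.array([X,Y,np.cross(X,Y)]).T)
    w=(q.inv()*G).as_rotvec(degrees=True)
    print("sign",s,"turn",w.round(2),"| in final axes shift",(G.inv().apply(g-p)*1e3).round(1))
print("shift now axes",(q.inv().apply(g-p)*1e3).round(1),"t",o["time"],"F",o["ft_force"].round(1),"grip",o["grip_width"],"q6",o["q"].round(2))
print("TCP in jig mm",(T([0,0,-pj[2]],[p-[pj[0],pj[1],0]])*1e3).round(1))
E
python3 - <<'E'
from h import *
pj=np.array([.6779,-.1400,-.124]);pv=np.array([.5545,-.0462,.01])
print(T([0,0,-pj[2]],[[*(pv-pj)[:2],0]]))
m=np.load("masks.npz"); print({t:round(sum(np.abs(sil(n,pj,JIG+JAW(t/1e3))-m[k]).sum() for n,k in(("top","jt"),("side","js")))) for t in range(0,41,4)})
E
python3 to.py -210 79 220
```

```text
[[-0.13405393  0.07781737  0.        ]]
{0: 1138, 4: 988, 8: 828, 12: 669, 16: 508, 20: 384, 24: 424, 28: 573, 32: 730, 36: 891, 40: 1043}
sign 1 turn [-17.41  -0.     0.  ] | in final axes shift [   2.5 -572.5  293.1]
sign -1 turn [162.59   0.     0.  ] | in final axes shift [   2.5  572.5 -293.1]
shift now axes [   2.5 -458.6  450.9] t 1.3 F [-0.5 -0.2 -0.2] grip 0.08735795668462845 q6 [ 0.96  0.53  1.43  0.    1.18 -0.18]
TCP in jig mm [[-503.1  651.5  222.5]]
```

```bash
python3 -m inch '[[38,[0,0,0],[-9,0,0]],[38,[0,0,0],[-8.4,0,0]],[38,[0,-52,27],[0,0,0]],[38,[0,-52,27],[0,0,0]],[38,[0,-52,27],[0,0,0]],[38,[0,-52,27],[0,0,0]],[38,[0,-52,27],[0,0,0]],[38,[0,-52,27],[0,0,0]],[38,[0,-52,27],[0,0,0]],[38,[0,-52,27],[0,0,0]],[38,[0,-52,27],[0,0,0]],[38,[0,-52,27],[0,0,0]]]' 20; python3 to.py -205 79 8
```

```text
time: 2.8
position: [0.4787, 0.0112, 0.2241]
tool_rot: [0.039, 0.702, -0.035, 0.711]
ft_force: [0.3, 1.3, 0.3]
grip_width: 0.0376
sign 1 turn [ 1.11  0.69 -0.4 ] | in final axes shift [216.1 -46.4  11.4]
sign -1 turn [-178.89    0.63    1.07] | in final axes shift [216.1  46.4 -11.4]
shift now axes [215.9 -48.1   7.8] t 2.8 F [0.3 1.3 0.3] grip 0.03757444503796997 q6 [-0.22  0.32  1.8   0.01  1.01 -1.69]
TCP in jig mm [[-216.4  125.4  224.1]]
```

```bash
python3 -m inch '[[38,[0,-46,8],[1.1,0.7,-0.4]],[38,[50,0,0],[0,0,0]],[38,[50,0,0],[0,0,0]],[38,[50,0,0],[0,0,0]],[38,[0,0,0],[0,0,0]]]'; python3 to.py -205 79 8
```

```text
time: 3.42
position: [0.4899, -0.0453, 0.0726]
tool_rot: [0.046, 0.701, -0.049, 0.71]
ft_force: [-1.3, 1.2, -0.6]
grip_width: 0.0381
sign 1 turn [-0.58  0.72  0.18] | in final axes shift [64.6  8.2 -6.8]
sign -1 turn [179.42   0.28  -1.12] | in final axes shift [64.6 -8.2  6.8]
shift now axes [64.5  8.4 -7.7] t 3.425 F [-1.3  1.2 -0.6] grip 0.03812215136508142 q6 [-0.32  0.6   1.9  -0.    0.63 -1.75]
TCP in jig mm [[-198.2   70.8   72.6]]
```

```bash
python3 -m inch '[[38,[0,8,-7],[-0.5,0.7,0.2]],[38,[30,0,0],[0,0,0]],[38,[25,0,0],[0,0,0]],[38,[5,0,0],[0,0,0]],[38,[0,0,0],[0,0,0]]]'; python3 to.py -80 79 8
python3 - <<'E'
from h import *
im=imaging.camera("top"); s=imaging.camera("side")
save("pre",np.hstack([im[125:265,225:365],s[165:305,210:350]]),2.8)
E
```

```text
time: 4.05
position: [0.491, -0.0359, 0.0219]
tool_rot: [0.042, 0.699, -0.044, 0.712]
ft_force: [-0.6, 0.4, 0.0]
grip_width: 0.038
sign 1 turn [0.14 1.05 0.14] | in final axes shift [ 13.9  -1.2 118.3]
sign -1 turn [-179.85   -0.22    1.64] | in final axes shift [  13.9    1.2 -118.3]
shift now axes [ 16.   -1.5 118. ] t 4.05 F [-0.6  0.4  0. ] grip 0.038042120231021076 q6 [-0.3   0.7   1.92  0.    0.5  -1.75]
TCP in jig mm [[-198.3   80.2   21.9]]
```

View pics/pre.png

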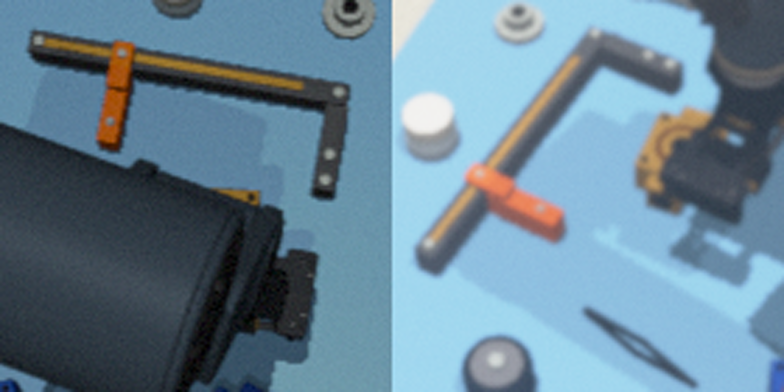

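The view shows the fingers standing behind the valve's near face at side-crop (690,165), clear of everything else. Now the push.

```bash
python3 -m inch '[[38,[9,0,5],[0,1,0]],[38,[0,0,8],[0,0,0]],[38,[0,0,8],[0,0,0]],[38,[0,0,8],[0,0,0]],[38,[0,0,8],[0,0,0]],[38,[0,0,8],[0,0,0]],[38,[0,0,8],[0,0,0]],[38,[0,0,8],[0,0,0]],[38,[0,0,8],[0,0,0]],[38,[0,0,8],[0,0,0]],[38,[0,0,8],[0,0,0]]]'; python3 to.py -80 79 12
```

```text
time: 5.52
position: [0.5183, -0.0332, 0.0094]
tool_rot: [0.047, 0.752, -0.034, 0.657]
ft_force: [-13.4, -2.7, 14.4]
grip_width: 0.0379
sign 1 turn [ 0.51 -7.78 -0.52] | in final axes shift [-2.6 -7.3 91.6]
sign -1 turn [-179.08    0.81  -12.18] | in final axes shift [ -2.6   7.3 -91.6]
shift now axes [-15.   -8.   90.3] t 5.525 F [-13.4  -2.7  14.4] grip 0.037871143921932734 q6 [-0.27  0.77  1.74 -0.02  0.77 -1.72]
TCP in jig mm [[-171.6   86.3    9.4]]
```

```bash
python3 -m inch '[[38,[-10,-4,-12],[0,0,0]],[38,[0,-3,0],[0.5,-7.7,-0.5]],[38,[0,0,0],[0,0,0]]]'; python3 to.py -190 79 16
python3 - <<'E'
from h import *
s=imaging.camera("side")
save("pre2",s[165:285,210:370],4.8)
E
```

```text
time: 5.9
position: [0.5081, -0.04, 0.0219]
tool_rot: [0.044, 0.704, -0.044, 0.707]
ft_force: [-0.7, 0.1, -0.2]
grip_width: 0.038
sign 1 turn [-0.02  0.22  0.03] | in final axes shift [ 5.9  0.7 -9.1]
sign -1 turn [ 1.7998e+02  5.0000e-02 -3.4000e-01] | in final axes shift [ 5.9 -0.7  9.1]
shift now axes [ 5.9  0.7 -9.1] t 5.9 F [-0.7  0.1 -0.2] grip 0.037984015321344856 q6 [-0.3   0.71  1.87  0.    0.56 -1.74]
TCP in jig mm [[-180.9   78.3   21.9]]
```

View pics/pre2.png

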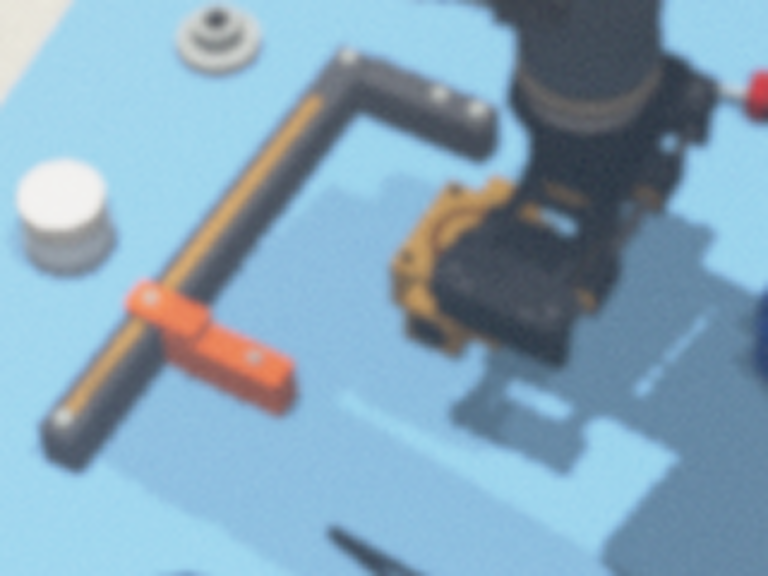

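```bash
python3 -m inch '[[38,[6,0,0],[0,0,0]],[38,[0,0,10],[0,-1,0]],[38,[0,0,10],[0,-1,0]],[38,[0,0,10],[0,-1,0]]]'; python3 to.py -80 79 16
```

```text
time: 6.45
position: [0.5335, -0.0425, 0.0149]
tool_rot: [0.043, 0.693, -0.043, 0.718]
ft_force: [-11.2, -0.2, 9.1]
grip_width: 0.0377
sign 1 turn [ 0.12  2.06 -0.1 ] | in final axes shift [-1.1  0.1 75.4]
sign -1 turn [-1.7985e+02  1.6000e-01  3.2300e+00] | in final axes shift [ -1.1  -0.1 -75.4]
shift now axes [ 1.6 -0.1 75.4] t 6.45 F [-11.2  -0.2   9.1] grip 0.037720701973597955 q6 [-0.29  0.73  1.83  0.02  0.54 -1.75]
TCP in jig mm [[-155.4   78.9   14.9]]
```

```bash
python3 -m inch '[[38,[0,0,10],[0,0.5,0]],[38,[0,0,10],[0,0,0]],[38,[0,0,10],[0,0,0]],[38,[0,0,10],[0,-0.5,0]]]'; python3 to.py -80 79 16
```

```text
time: 6.95
position: [0.5508, -0.0416, 0.0129]
tool_rot: [0.045, 0.712, -0.039, 0.699]
ft_force: [-10.3, 0.3, 6.9]
grip_width: 0.0379
sign 1 turn [ 0.34 -1.08 -0.44] | in final axes shift [-3.1 -2.9 58.2]
sign -1 turn [-179.65    0.69   -1.7 ] | in final axes shift [ -3.1   2.9 -58.2]
shift now axes [-4.2 -3.2 58.2] t 6.95 F [-10.3   0.3   6.9] grip 0.037928508112750704 q6 [-0.28  0.76  1.74  0.01  0.66 -1.74]
TCP in jig mm [[-138.2   81.9   12.9]]
```

```bash
python3 -m inch '[[38,[-1,-2,12],[0.3,-1.8,-0.3]],[38,[-1,-0.5,12],[0,-1,0]],[38,[-1,-0.5,12],[0,-1,0]],[38,[-1,-0.5,12],[0,-1,0]]]'; python3 to.py -80 79 14
```

```text
time: 7.45
position: [0.5909, -0.0478, 0.0137]
tool_rot: [0.044, 0.69, -0.042, 0.721]
ft_force: [-3.5, -0.2, -3.1]
grip_width: 0.0382
sign 1 turn [ 0.13  2.55 -0.35] | in final axes shift [-0.3 -1.7 17.7]
sign -1 turn [-179.83    0.55    4.  ] | in final axes shift [ -0.3   1.7 -17.7]
shift now axes [ 0.4 -1.7 17.7] t 7.45 F [-3.5 -0.2 -3.1] grip 0.03817863966901496 q6 [-0.28  0.77  1.69  0.02  0.64 -1.74]
TCP in jig mm [[-97.7  80.7  13.7]]
```

```bash
python3 -m inch '[[38,[0,-1,7],[0,1.5,0]],[38,[0,0,6],[0,0,0]],[38,[0,0,5],[0,0,0]]]'; python3 to.py -80 79 14
python3 - <<'E'
from h import *
s=imaging.camera("side")
save("push1",s[165:285,210:370],4.8)
E
```

```text
time: 7.82
position: [0.6053, -0.0498, 0.0141]
tool_rot: [0.045, 0.703, -0.04, 0.708]
ft_force: [-6.7, 1.0, 1.1]
grip_width: 0.0379
sign 1 turn [ 0.19  0.36 -0.44] | in final axes shift [ 0.1 -1.5  3.2]
sign -1 turn [-179.81    0.69    0.57] | in final axes shift [ 0.1  1.5 -3.2]
shift now axes [ 0.1 -1.6  3.2] t 7.825 F [-6.7  1.   1.1] grip 0.037924227988068354 q6 [-0.27  0.79  1.62  0.01  0.73 -1.73]
TCP in jig mm [[-83.2  80.5  14.1]]
```

View pics/push1.png

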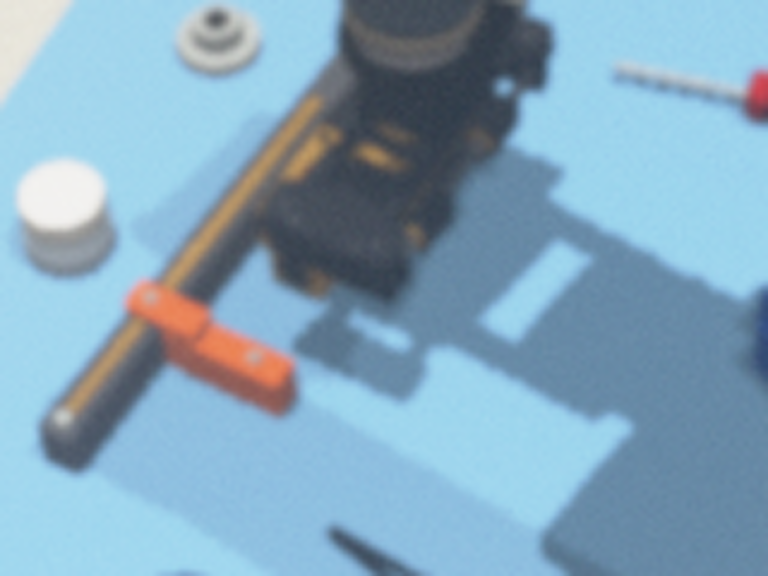

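The valve is now near the fence at (290,200), a few mm off. I press on until the force rises.

```bash
python3 -m inch '[[38,[0,0,6],[0,0,0]],[38,[0,0,6],[0,-0.5,0]],[38,[0,0,6],[0,-0.5,0]]]'; python3 to.py -80 79 14;python3 -m inch '[[38,[0,0,8],[0,-0.7,0]],[38,[0,0,8],[0,-0.7,0]]]'; python3 to.py -80 79 14
```

```text
time: 8.25
position: [0.607, -0.05, 0.0143]
tool_rot: [0.045, 0.711, -0.039, 0.701]
ft_force: [-15.3, -0.6, 9.2]
grip_width: 0.038
sign 1 turn [ 0.31 -0.8  -0.49] | in final axes shift [ 0.3 -1.6  1.5]
sign -1 turn [-179.69    0.77   -1.25] | in final axes shift [ 0.3  1.6 -1.5]
shift now axes [ 0.3 -1.6  1.5] t 8.25 F [-15.3  -0.6   9.2] grip 0.03803732554602935 q6 [-0.27  0.8   1.6   0.01  0.76 -1.73]
TCP in jig mm [[-81.5  80.6  14.3]]
time: 8.5
position: [0.6068, -0.0499, 0.0144]
tool_rot: [0.045, 0.714, -0.038, 0.697]
ft_force: [-18.4, -0.4, 13.2]
grip_width: 0.0382
sign 1 turn [ 0.37 -1.43 -0.55] | in final axes shift [ 0.4 -1.6  1.7]
sign -1 turn [-179.62    0.87   -2.25] | in final axes shift [ 0.4  1.6 -1.7]
shift now axes [ 0.3 -1.6  1.7] t 8.5 F [-18.4  -0.4  13.2] grip 0.03819908984348321 q6 [-0.27  0.8   1.59  0.01  0.78 -1.73]
TCP in jig mm [[-81.7  80.6  14.4]]
```

```bash
python3 -m inch '[[38,[0,0,-15],[0,-1.4,0]],[38,[0,0,-40],[0,0,0]],[38,[-50,0,-10],[0,0,0]],[0,[-50,0,-40],[0,0,0]],[0,[0,55,0],[0,0,0]],[0,[0,55,0],[0,0,0]],[0,[0,50,20],[0,0,0]],[0,[0,0,0],[0,0,0]]]'; python3 to.py -38 242 80
cat > chk.py <<'E'
from h import *; import sys
pj=np.array([.6779,-.1400,-.124]); t=float(sys.argv[2]); ims={n:imaging.camera(n) for n in("top","side")}
np.save("last_top.npy",ims["top"])
c=proj("top",T(pj,[[-.035,float(sys.argv[3]),.04]]))[0]
m={"top":brass("top",ims["top"],c,30)}
pv,e=fit(m,VAL,np.array([*T(pj,[[-.035,float(sys.argv[3]),0]])[0,:2],pj[2]]))
print("valve in jig",T([0,0,-pj[2]],[[pv[0]-pj[0],pv[1]-pj[1],0]])[0],"yaw deg",np.degrees(pv[2]-pj[2]),e,m["top"].sum())
it=[(pj,JIG,(255,255,255)),(pj,JAW(t),(255,0,255)),(pj+[*(T([0,0,pj[2]],[[-.035,float(sys.argv[3]),0]])[0,:2]),0],VAL,(0,255,0))]
save(sys.argv[1],np.hstack([draw("top",ims["top"],it,(230,130,350,220),6),draw("side",ims["side"],it,(215,170,335,260),6)]),.55)
E
python3 chk.py seat .021 .0785
```

```text
time: 9.5
position: [0.5702, 0.1154, 0.1279]
tool_rot: [0.046, 0.68, -0.043, 0.73]
ft_force: [-1.3, -0.4, 0.5]
grip_width: 0.0019
sign 1 turn [-0.13  4.06 -0.52] | in final axes shift [ 47.9   1.9 100.4]
sign -1 turn [179.76  -0.82  -6.37] | in final axes shift [  47.9   -1.9 -100.4]
shift now axes [54.9  1.6 96.8] t 9.5 F [-1.3 -0.4  0.5] grip 0.0019035664676058054 q6 [ 0.01  0.57  1.68 -0.    0.81 -1.44]
TCP in jig mm [[-138.4  240.1  127.9]]
valve in jig [-0.02753222  0.08198219  0.        ] yaw deg -0.07063622758528135 218.0 1091.0
```

View pics/seat.png

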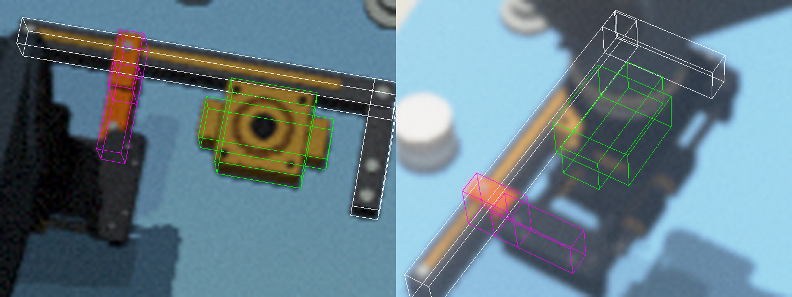

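The valve sits square against the fence: fitted yaw is -0.07°, and the green outline at fence contact matches the brass at (265,130). Next is the jaw.

```bash
python3 -m inch '[[0,[4,3,45],[0,4,-0.5]],[0,[5,3,50],[0,0,0]],[0,[0,0,0],[0,0,0]]]'; python3 to.py -38 245 17
```

```text
time: 9.98
position: [0.6596, 0.1021, 0.1179]
tool_rot: [0.046, 0.71, -0.048, 0.701]
ft_force: [-1.6, -0.9, 0.5]
grip_width: 0.0002
sign 1 turn [-0.54 -0.75  0.15] | in final axes shift [100.9   7.   10.1]
sign -1 turn [179.46   0.23   1.18] | in final axes shift [100.9  -7.  -10.1]
shift now axes [100.8   7.4  11.3] t 9.975 F [-1.6 -0.9  0.5] grip 0.00016040738376755555 q6 [-0.01  0.71  1.39 -0.    1.05 -1.45]
TCP in jig mm [[-48.1 238.  117.9]]
```

```bash
python3 -m inch '[[0,[0,7,10],[-0.5,-0.7,0]],[0,[40,0,0],[0,0,0]],[0,[35,0,0],[0,0,0]],[0,[22,0,0],[0,0,0]],[0,[0,0,0],[0,0,0]]]'; python3 to.py -38 245 17
```

```text
time: 10.6
position: [0.6694, 0.1054, 0.0203]
tool_rot: [0.044, 0.705, -0.046, 0.707]
ft_force: [-0.2, -0.3, 0.5]
grip_width: -0.0
sign 1 turn [-0.2   0.16  0.1 ] | in final axes shift [3.3 2.5 0.8]
sign -1 turn [ 1.798e+02  1.500e-01 -2.500e-01] | in final axes shift [ 3.3 -2.5 -0.8]
shift now axes [3.3 2.5 0.7] t 10.6 F [-0.2 -0.3  0.5] grip -6.755643042795226e-07 q6 [-0.01  0.85  1.42 -0.    0.87 -1.45]
TCP in jig mm [[-38.8 242.5  20.3]]
```

```bash
python3 -m inch '[[0,[2,-8,0.5],[0,0,0]],[0,[0,-10,0],[0,0,0]],[0,[0,-10,0],[0,0,0]],[0,[0,-10,0],[0,0,0]]]'; python3 to.py -38 139 18
```

```text
time: 11.1
position: [0.6664, 0.0665, 0.0221]
tool_rot: [0.045, 0.703, -0.045, 0.709]
ft_force: [-0.1, 2.2, -1.5]
grip_width: 0.0003
sign 1 turn [-0.19  0.49 -0.03] | in final axes shift [  4.1 -64.5  -1.1]
sign -1 turn [ 1.7981e+02 -4.0000e-02 -7.7000e-01] | in final axes shift [ 4.1 64.5  1.1]
shift now axes [  4.1 -64.5  -0.9] t 11.1 F [-0.1  2.2 -1.5] grip 0.000338104314776211 q6 [-0.07  0.83  1.45 -0.    0.85 -1.51]
TCP in jig mm [[-36.9 203.5  22.1]]
```

```bash
python3 -m inch '[[0,[2,-10,-0.5],[0,0.4,0]],[0,[2,-10,0],[0,0,0]],[0,[1,-8,0],[0,0,0]],[0,[0.5,-6,0],[0,0,0]]]'; python3 to.py -38 139 18;  python3 -m inch '[[0,[1,-6,0],[0,0,0]],[0,[1,-6,0],[0,0,0]],[0,[0.5,-6,0],[0,0,0]]]'; python3 to.py -38 139 18
```

```text
time: 11.6
position: [0.6626, 0.0301, 0.018]
tool_rot: [0.046, 0.704, -0.045, 0.707]
ft_force: [0.6, 2.8, 1.8]
grip_width: 0.0007
sign 1 turn [-0.25  0.25 -0.08] | in final axes shift [ -0.  -27.9  -1.8]
sign -1 turn [ 1.7975e+02 -1.2000e-01 -3.9000e-01] | in final axes shift [-0.  27.9  1.8]
shift now axes [ -0.1 -27.9  -1.7] t 11.6 F [0.6 2.8 1.8] grip 0.0007282057405195357 q6 [-0.12  0.83  1.46  0.    0.84 -1.57]
TCP in jig mm [[-36.2 166.9  18. ]]
time: 11.98
position: [0.6612, 0.0169, 0.017]
tool_rot: [0.05, 0.703, -0.043, 0.708]
ft_force: [0.8, 7.9, 3.6]
grip_width: 0.0005
sign 1 turn [-0.43  0.35 -0.6 ] | in final axes shift [ -1.  -14.6  -2.1]
sign -1 turn [179.57  -0.93  -0.55] | in final axes shift [-1.  14.6  2.1]
shift now axes [ -1.2 -14.6  -2. ] t 11.975 F [0.8 7.9 3.6] grip 0.0004919040676306268 q6 [-0.15  0.83  1.47  0.01  0.83 -1.6 ]
TCP in jig mm [[-35.9 153.6  17. ]]
```

```bash
python3 -m inch '[[0,[0,-8,-1],[-0.3,0.3,-1]],[0,[0,-8,0],[0,0,-0.8]],[0,[0,-8,0],[0,0,-0.8]]]'; python3 to.py -38 139 18;  python3 -m inch '[[0,[0,-7,0],[0,0,-0.8]],[0,[0,-7,0],[0,0,-0.8]]]'; python3 to.py -38 139 18
```

```text
time: 12.35
position: [0.6588, -0.002, 0.0167]
tool_rot: [0.035, 0.705, -0.055, 0.707]
ft_force: [0.9, 8.2, 0.8]
grip_width: 0.0003
sign 1 turn [-0.22  0.25  1.6 ] | in final axes shift [-1.3  4.4 -2. ]
sign -1 turn [179.76   2.51  -0.39] | in final axes shift [-1.3 -4.4  2. ]
shift now axes [-1.4  4.4 -2. ] t 12.35 F [0.9 8.2 0.8] grip 0.0002587884962678246 q6 [-0.16  0.83  1.47 -0.04  0.83 -1.58]
TCP in jig mm [[-36.  134.6  16.7]]
time: 12.6
position: [0.6589, -0.0022, 0.0166]
tool_rot: [0.036, 0.703, -0.06, 0.707]
ft_force: [3.2, 21.8, -0.1]
grip_width: 0.0007
sign 1 turn [-0.71  0.43  1.94] | in final axes shift [-1.4  4.6 -2.1]
sign -1 turn [179.26   3.03  -0.68] | in final axes shift [-1.4 -4.6  2.1]
shift now axes [-1.5  4.5 -2.1] t 12.6 F [ 3.2 21.8 -0.1] grip 0.0006692724332030388 q6 [-0.16  0.83  1.47 -0.05  0.83 -1.56]
TCP in jig mm [[-35.9 134.4  16.6]]
```

```bash
python3 -m inch '[[0,[0,-8,0],[0,0,0]],[0,[0,12,0],[0,0,1]],[0,[0,20,0],[0,0,0]],[0,[-50,15,0],[0,0,0]],[0,[-60,0,-10],[0,0,0]],[0,[-40,40,-40],[0,0,0]],[0,[0,50,-30],[0,0,0]],[0,[0,55,-25],[0,0,0]],[0,[0,55,-25],[0,0,0]],[0,[0,55,-25],[0,0,0]],[0,[0,55,-20],[0,0,0]],[0,[0,0,0],[0,0,0]]]'; python3 chk.py snug .106 .052
```

```text
time: 14.1
position: [0.535, 0.3823, 0.1597]
tool_rot: [0.043, 0.701, -0.054, 0.71]
ft_force: [0.1, -0.9, 0.5]
grip_width: 0.0001
valve in jig [-0.02380731  0.07003961  0.        ] yaw deg -3.1954319091089136 324.5625 1325.0
```

View pics/snug.png

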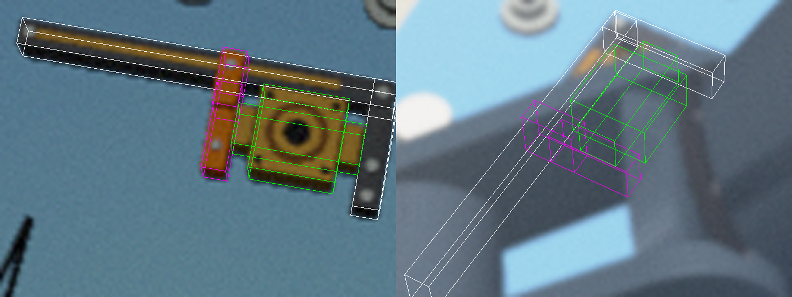

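The top view shows the body at (297,130) touching the jaw at (230,130) and the end stop at (365,150). The arm hides the side view, so I clear it and look closely. The fit's -3.2° yaw is doubtful: its mask took in the orange jaw.

```bash
python3 -m inch '[[0,[0,55,-28],[0,0,0]],[0,[0,55,-28],[0,0,0]],[0,[-20,55,-28],[0,0,0]],[0,[-20,50,-28],[0,0,0]],[0,[0,0,0],[0,0,0]]]'
python3 - <<'E'
from h import *
pj=np.array([.6779,-.1400,-.124]); o=[]
home=np.array([*T(pj,[[-.035,.052,0]])[0,:2],pj[2]])
for n,(x,y) in dict(top=(290,145),side=(265,175)).items():
    im=imaging.camera(n); 
    o+=[np.vstack([cv2.resize(im[y:y+45,x:x+60],None,fx=6.5,fy=6.5,interpolation=cv2.INTER_CUBIC),draw(n,im,[(home,VAL,(0,255,0)),(pj,JIG,(255,255,255)),(pj,JAW(.106),(255,0,255))],(x,y,x+60,y+45),6.5)])]
    # yaw-only/shift fit on edges: hue mask narrow, excluding model jaw/jig areas
    if n=="top":
        m=brass(n,im,proj(n,T(home,[[0,0,.04]]))[0],30)
        k=1-np.maximum(sil(n,pj,JAW(.106)),sil(n,pj,JIG)); 
        f=lambda p:(np.abs(sil(n,p,VAL)-m)*k).sum()
        for d in (-3,-2,-1,0,1,2,3): print(d,f(home+[0,0,np.radians(d)]))
        for d in (-4,-2,0,2,4): print("dx",d,f(home+[d/1e3,0,0]),"dy",f(home+[0,d/1e3,0]))
save("final",np.hstack(o))
print(imaging.tip_of("side","jaw_outer")[:1],proj("side",T(pj,[[-.038,.124,.018]])))
print(get_obs()["ft_force"])
E
```

```text
time: 14.82
position: [0.4631, 0.6026, 0.1931]
tool_rot: [0.048, 0.7, -0.065, 0.71]
ft_force: [0.3, -1.0, -0.1]
grip_width: 0.0004
-3 149.2461
-2 149.38672
-1 151.17578
0 151.21875
1 151.58594
2 152.02734
3 153.73438
dx -4 194.8125 dy 170.14844
dx -2 171.60156 dy 159.17578
dx 0 151.21875 dy 151.21875
dx 2 130.6914 dy 145.82812
dx 4 110.84375 dy 150.67578
[{'pixel': [270.3, 222.1], 'confidence': 0.65}] [[272.61146905 219.74528605]]
[ 0.34150263  0.16333709 -0.24200125]
```

View pics/final.png

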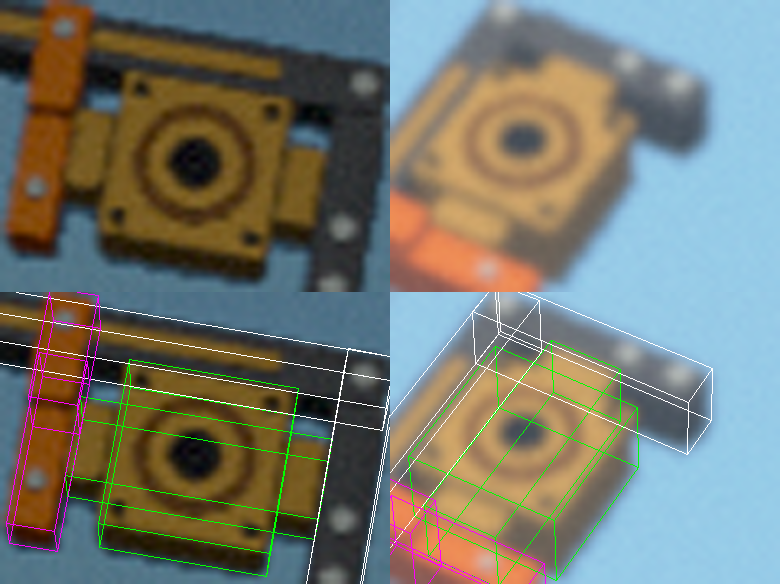

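The side view at (520,140) and the top view at (195,160) show the body touching jaw, fence and stop. Numerical yaw is still loose, so I measure the edges in rectified views, using the picture already taken format.

```bash
python3 - <<'E'
from h import *
pj=np.array([.6779,-.1400,-.124]); im=imaging.camera("top")
V=cv2.cvtColor(im,cv2.COLOR_RGB2HSV)[...,2].astype(np.float32); S=im[...,0].astype(np.float32)-im[...,2]
def prof(ch,xs,ys,z):  # rows xs, cols ys (mm jig)
    X,Y=np.meshgrid(xs,ys,indexing="ij"); P=np.stack([X,Y,np.full_like(X,z)],-1).reshape(-1,3)/1e3
    q=proj("top",T(pj,P)).astype(np.float32).reshape(*X.shape,2)
    return cv2.remap(ch,q[...,0],q[...,1],cv2.INTER_LINEAR)
def edge(name,ch,xs,ys,z,ax):
    a=cv2.GaussianBlur(prof(ch,xs,ys,z),(0,0),4); g=np.abs(np.gradient(a,axis=ax)); i=g.argmax(ax)
    u,v=(ys,xs[i]) if ax==0 else (xs,ys[i])
    k=np.ones(len(u),bool)
    for _ in range(4): c=np.polyfit(u[k],v[k],1); r=np.abs(np.polyval(c,u)-v); k=r<max(1.,2*np.median(r))
    print(f"{name}: at mid {np.polyval(c,u.mean()):.1f} mm, slope {np.degrees(np.arctan(c[0])):.2f} deg, rms {r[k].std():.2f} n{k.sum()}/{len(k)}")
A=lambda a,b:np.arange(a,b,.25)
edge("valve front x(-70)",V,A(-80,-61),A(24,81),40,0)
edge("valve fence-side x(0)",S,A(-7,5),A(24,81),40,0)
edge("fence outer x(22)",V,A(14,30),A(150,280),34,0)
edge("block left y(87)",S,A(-14,-3),A(80,95),40,1)
edge("block right y(17)",S,A(-16,-5),A(9,24),40,1)
edge("jaw inner y(104)",S,A(-72,-58),A(96,112),34,1)
edge("jaw outer y(124)",S,A(-70,-10),A(118,132),34,1)
edge("stop inner y(0)",V,A(-82,-60),A(-8,10),34,1)
E
```

```text
valve front x(-70): at mid -69.9 mm, slope -0.18 deg, rms 0.19 n213/228
valve fence-side x(0): at mid -1.5 mm, slope 0.27 deg, rms 0.18 n228/228
fence outer x(22): at mid 21.4 mm, slope -0.01 deg, rms 0.20 n520/520
block left y(87): at mid 88.1 mm, slope 7.86 deg, rms 0.05 n44/44
block right y(17): at mid 18.4 mm, slope -8.78 deg, rms 0.14 n44/44
jaw inner y(104): at mid 104.4 mm, slope 4.59 deg, rms 0.05 n56/56
jaw outer y(124): at mid 125.0 mm, slope 0.84 deg, rms 0.22 n225/240
stop inner y(0): at mid 1.7 mm, slope 1.06 deg, rms 0.20 n88/88
```

The body is square within about 0.3°, on the fence within about 1 mm, and the jaw reads about 0.105 to 0.106. Handing in.

```bash
python3 -c "
from rig import robot
print(robot.hand_in())"
```

```text
the job is handed in; nothing more can be done
None
```

I pushed the brass valve body square onto the back fence with two fingers. Then I pushed the jaw along until it stopped at about 22 N, with the body held between jaw and end stop. The hand was clear, and I handed the job in at about 15 s of the 48 s.

**Last checks:**
- **Squareness:** the body's long edges were within 0.3° of the fence direction, and its front edge was at jig x = -69.9 mm (home is -70 mm).
- **Jaw:** its outer face measured 125.0 mm (124 mm expected), with the end stop edge reading about 1.7 mm high in the same view. That puts travel at about 0.105 to 0.106.
- **Contact force:** about 22 N at the last reading. I gave one more short push after it that I did not read.

**Checks that failed or disagreed:**
- The first push tilted the tool about 8° with about 14 N vertical on it. I backed off, straightened it and pushed again; the next picture showed the body upright. Later in the push the vertical force briefly read -3 N, an upward drag on the body that is below its weight.
- The automatic silhouette fit at the end gave -3.2° yaw, because its mask also took in the orange jaw. I discarded it for the edge measurements. Edge fits on the shorter cross edges were too short or blurred to use for angle.
- I did not measure the other bench parts again at the end. The pushing paths kept clear of them.

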